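Gauge two sleeves on a slanted pin and sort them

TASK

One of the two aluminium sleeves fits the slanted gauge pin, the other is bored too small. Prove which one fits by sliding it fully home on the pin, without forcing the one that will not go; then stand the fitting sleeve on end in the square tray, and stand the undersized one on end in the round dish. Set the sleeves down rather than dropping them, and leave the other things on the bench where they are.

Things in the scene. Friction and masses are not known exactly. Their poses are not given: they have to be found in the camera images.
- sleeve_a: one of two aluminium sleeves that look alike from outside: plain tube standing on end on the bench, outer diameter 46 mm, 70 mm long, 0.15 to 0.35 kg. One of the two has a 30 mm bore and fits, the other 22 mm and does not; find which by trying it on the pin (the bores also show at the ends). Origin: centre of the lower end; z along its axis to the upper end.
- sleeve_b: one of two aluminium sleeves that look alike from outside: plain tube standing on end on the bench, outer diameter 46 mm, 70 mm long, 0.15 to 0.35 kg. One of the two has a 30 mm bore and fits, the other 22 mm and does not; find which by trying it on the pin (the bores also show at the ends). Origin: centre of the lower end; z along its axis to the upper end.
- gauge_pin: steel gauge pin on a fixed stand, leaning 30 degrees from vertical, roughly towards the robot's right: diameter 26 mm, 55 mm long, the last 12 mm tapering to 12 mm. It rises from a collar 56 mm across; a home sleeve rests on the collar and reaches 15 mm past the pin's tip. Origin: on its axis at the collar's upper face, 75 mm above the bench; z along the pin to its tip.
- pin_tip (a point): centre of the gauge pin's tip, 55 mm from the collar along the pin
- square_tray: shallow square grey plastic tray, fixed, 140 x 140 mm outside, 25 mm high, walls and floor 5 mm thick; takes the fitting sleeve. Origin: centre of its underside, on the bench; its floor is 5 mm higher.
- round_dish: shallow round grey plastic dish, fixed, 140 mm outside diameter, 25 mm high, wall and floor 5 mm thick; takes the undersized sleeve. Origin: centre of its underside, on the bench; its floor is 5 mm higher.
- objective: bystander: dark microscope objective standing on the bench, 40 mm in diameter, 58 mm high; origin at the centre of its underside
- screwdriver: bystander: screwdriver lying on the bench, 170 mm long, along its x axis
- cleaner: bystander: white bottle of lens cleaner, 48 mm in diameter, 110 mm high; origin at the centre of its underside
- jar: bystander: amber glass jar with a steel lid, 60 mm in diameter, 60 mm high; origin at the centre of its underside

How it is judged:
On the way:
1. the sleeve that fits is fully home on the gauge pin, its lower end at the collar (within 6 mm and 6 degrees) (distance between sleeve_b and gauge_pin below 0.006 m and angle between the z axis of sleeve_b and the z axis of gauge_pin, either way round below 0.105 rad), for 0.2 s.
At the end, for the whole second after the job is handed in: The fitting sleeve stands on end (within 8 degrees) on the floor of the square tray (lower end less than 12 mm above the bench, its centre within 62 mm of the tray's centre), and the undersized sleeve stands on end likewise in the round dish (centre within 50 mm); both at rest (horizontal distance between sleeve_b and square_tray below 0.062 m and z of sleeve_b in the frame of square_tray below 0.012 m and angle between each of sleeve_b, sleeve_a's own z axis and vertical below 0.15 rad and linear speed of each of sleeve_b, sleeve_a below 0.02 m/s and horizontal distance between sleeve_a and round_dish below 0.05 m and z of sleeve_a in the frame of round_dish below 0.012 m); the robot touches nothing.
It fails at once if the undersized sleeve is forced against the gauge pin with more than 60 N (contact force between sleeve_a and gauge_pin above 60 N).
It fails at once if a sleeve is dropped or thrown (faster than 0.9 m/s, a fall of about 4 cm, while not held) ((contact force between the fingers and sleeve_a below 0.3 N and linear speed of sleeve_a above 0.9 m/s) or (contact force between the fingers and sleeve_b below 0.3 N and linear speed of sleeve_b above 0.9 m/s)).
It fails at once if the objective, screwdriver, bottle or jar is moved more than 30 mm (distance of any of objective, screwdriver, cleaner, jar from where it was at the start of the episode above 0.03 m).
It also fails if it takes over 72 s, if anything falls off the work surface, if the arm or the gripper's body presses on something with over 40 N, if the wrist force passes 120 N, or if a joint passes its speed limit or range.

ROBOT

A 6-joint arm with a two-finger parallel gripper is mounted at the origin on the work surface. World frame = base frame: x ahead of the robot, y to its left, z up, the work surface at z = 0. Lengths are in m, angles in rad, forces in N, time in s.
With the tool pointing down it reaches from about 0.35 to 0.85 m from the base axis. Payload 8.1 kg.
Tool frame: the origin (TCP) lies between the finger pads; the fingertips stand 25 mm ahead of it and the grasp point (between the pads) lies 6 mm ahead of it; z points along the fingers, y is the line along which they close (so a half turn about z gives the same grasp; the last joint's range is limited). The gripper opens to 93 mm and grips with 3 to 60 N. Pads are 15 mm wide; open, the fingers measure 128 mm over their backs; the gripper's body (75 mm by 188 mm) begins 65 mm behind the grasp point.
Start: joints at [1.243, 0.13, 1.488, -0, 1.523, -0.085], TCP at [0.144, 0.582, 0.244] pointing down, gripper open.
Joint ranges: [-2.96, 2.96], [-0.89, 2.26], [0.02, 2.5], [-1.34, 4.48], [0, 2.73], [-2.66, 2.66]. Speed limits (rad/s): [2.39, 2.39, 2.79, 3.14, 3.14, 3.14].

INTERFACE

Orientations are given as a rotation vector (axis times angle).
In Python, from plant import robot gives the robot as it stands.
- The arm moves only by the tool arm_command, never from a script. Its argument "increments" is text: rows parted by semicolons, each of 5 numbers parted by spaces: the closure, from 0 (fully open) to 1 (shut), then the shift along the tool's x, y, z in mm, then the turn about the tool's z in rad. A call has 1 to 5 rows; each row is the pose to reach, as a shift and turn from the pose commanded when the call began, along the tool's axes at that moment; what a row does not reach only later rows make up. A row lasts 1/10 s, in which the tool goes at most 50 mm and 8.59 degrees, less where a joint would pass 70% of its speed; a pose out of reach is approached as far as the arm can. A call with a gripper value outside its range is refused whole. The fingers move at their own pace and stop on an object; "grip_force" is the grip in N (left out, the last holds). Time passes only in rows, so rows that repeat a pose let the fingers close. It gives the time, the measured TCP pose, the force, the opening and the grip force at its end, in the units of the state.
- robot.read_state(): the state, without advancing time (a new reading comes with each control period).
- robot.read_camera(name): name is "scene" or "side" or "wrist"; returns the picture (420x560x3 uint8, blue, green, red); there is no depth.
- robot.camera_model(name): a dict with "fx", "fy", "cx", "cy" (pixels), "eye" and "rotation" of the camera in the world. Camera axes: x right, y down, z forward; pixel columns grow to the right and rows downward; lengths in m; the calibration is good to about 2 mm. A picture is of the moment at which its call begins: read the wrist's pose just before it. camera_model takes no time and is no camera call; for the wrist camera it gives the pose at the moment of the call.
- robot.close_job(): hands the job in; it is judged then, once.
The state is a dict: "t": time; "q": joint angles; "dq": joint speeds; "joint_torque": joint torques, N m; "tool_pos": TCP position; "orientation": TCP orientation; "force": force on the tool from outside, world axes, zero at the start; "wrist_torque": the same for the moment, N m; "opening": finger opening in m; "gripper_force": force on a finger pad.
Only numpy, scipy, OpenCV 4.12 (cv2) and the standard library are available. Lean on these libraries where they do the work, as an engineer would, in place of code of your own. Each camera call takes 0.05 s, during which the arm holds its last target. There are 200 camera calls.

## Working session

There is one attempt and no reset: what is moved stays moved. The work goes in short steps, Python scripts to look and compute and a tool call to move; the robot and the scene stay as the last step left them, time stands still between calls to the robot, and variables do not carry over. Pictures are saved under pics/ and viewed, at most 10 in all, crops included, and the job is handed in when it is done.

Besides the shell and the picture viewer there is one more tool, called after "Emit:" in YAML: its name, and indented under it one key for each argument. arm_command: Moves the arm, as the interface text tells. Its arguments: {"type":"object","properties":{"increments":{"type":"string"},"grip_force":{"type":"number"}},"required":["increments"]}

```bash
ls; mkdir -p pics
cat > h.py <<'E'
import numpy as np, cv2
from scipy.spatial.transform import Rotation as R
from plant import robot
def ray(m,u,v):
    d=np.array([(u-m["cx"])/m["fx"],(v-m["cy"])/m["fy"],1.]); return np.array(m["eye"]),np.array(m["rotation"])@d
def onz(m,u,v,z):
    e,d=ray(m,u,v); return e+d*(z-e[2])/d[2]
def proj(m,p):
    c=np.array(m["rotation"]).T@(np.array(p)-m["eye"]); return np.array([m["fx"]*c[0]/c[2]+m["cx"],m["fy"]*c[1]/c[2]+m["cy"]])
E
python3 - <<'E'
from h import *
s=robot.read_state(); print({k:np.round(s[k],3).tolist() for k in s}); print(R.from_rotvec(s["orientation"]).as_matrix().round(3))
ims=[]
for n in("scene","side","wrist"):
    m=robot.camera_model(n);print(n,np.round(m["eye"],3),np.round(m["rotation"],2).tolist(),m["fx"])
    im=robot.read_camera(n);cv2.imwrite(f"pics/{n}0.png",im)
    if n!="wrist":cv2.imwrite(f"pics/{n}0b.png",cv2.resize(im,(800,600),interpolation=cv2.INTER_CUBIC))
E
```

```text
pics
{'t': 0.0, 'q': [1.243, 0.131, 1.489, 0.0, 1.523, -0.085], 'dq': [-0.001, 0.001, -0.0, -0.001, 0.001, 0.001], 'joint_torque': [-0.0, -55.985, -49.175, 0.077, 0.036, -0.0], 'tool_pos': [0.144, 0.582, 0.243], 'orientation': [-0.38, -3.118, 0.003], 'force': [0.215, -0.316, -0.137], 'wrist_torque': [-0.023, 0.026, -0.025], 'gripper_force': 0.0, 'opening': 0.093}
[[-0.971  0.24  -0.001]
 [ 0.24   0.971 -0.002]
 [ 0.    -0.002 -1.   ]]
scene [1.263 0.982 0.927] [-0.7, -2.46, 1.28] 544.0786905559719
side [ 0.09  -0.897  0.854] [-2.13, 0.6, -0.28] 517.2669471152432
wrist [0.072 0.6   0.384] [2.3, 1.8, 0.24] 356.41709318057354
```

View pics/scene0b.png

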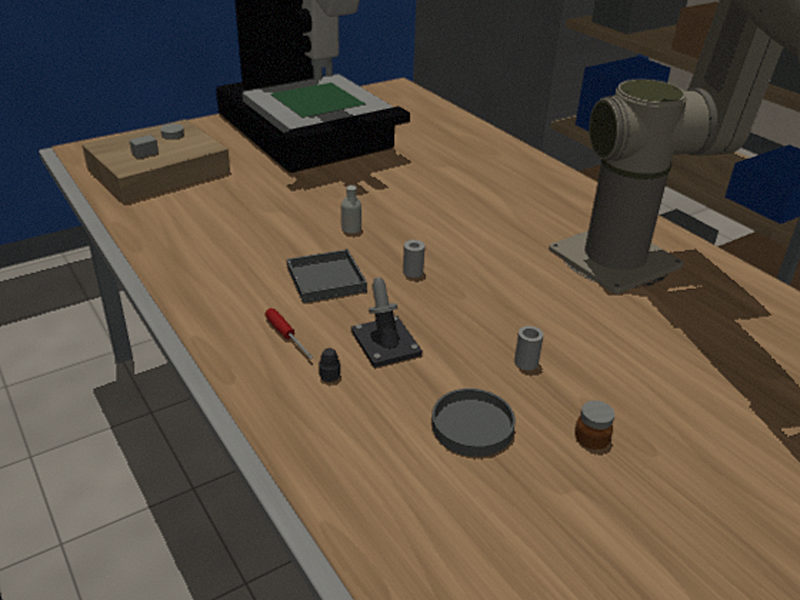

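View pics/side0b.png

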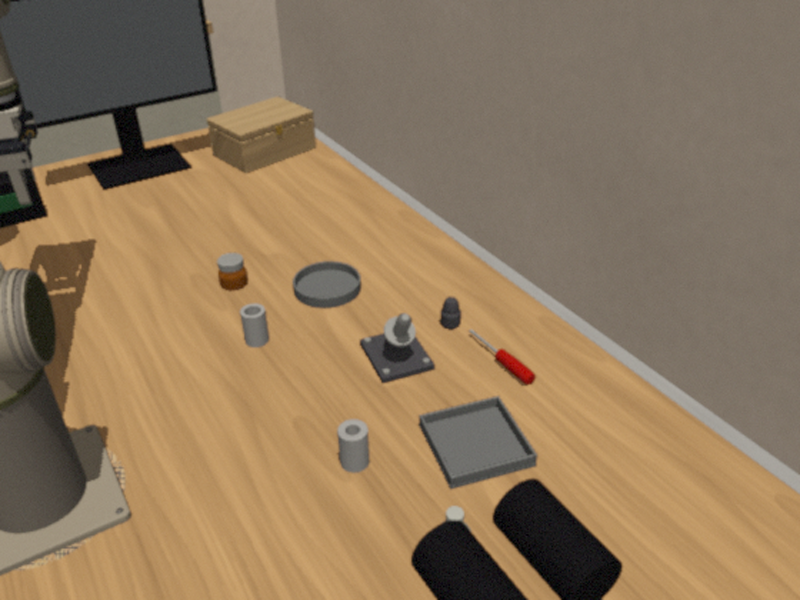

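Run:
```python
import cv2
a=cv2.imread("pics/scene0.png")[160:272,235:395];cv2.imwrite("pics/sc1.png",cv2.resize(a,None,fx=5,fy=5,interpolation=cv2.INTER_CUBIC))
a=cv2.imread("pics/side0.png")[205:335,155:315];cv2.imwrite("pics/si1.png",cv2.resize(a,None,fx=4.6,fy=4.6,interpolation=cv2.INTER_CUBIC))
```

```text
(no output)
```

View pics/sc1.png

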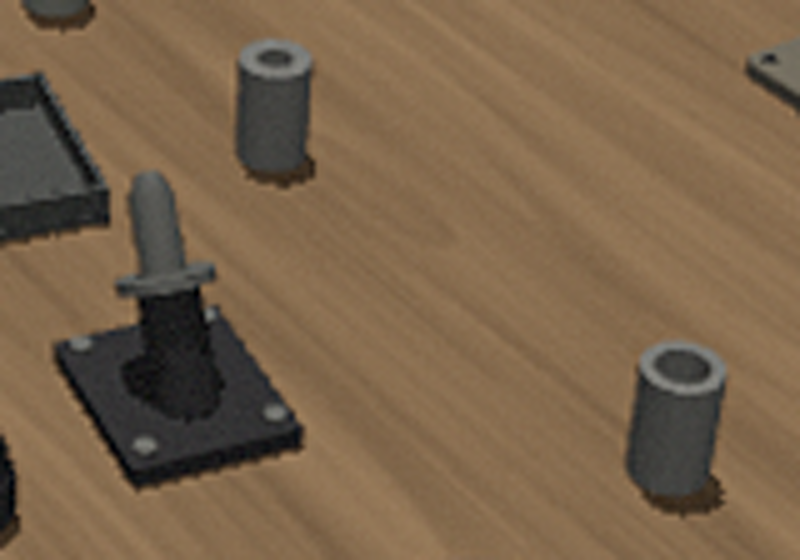

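View pics/si1.png

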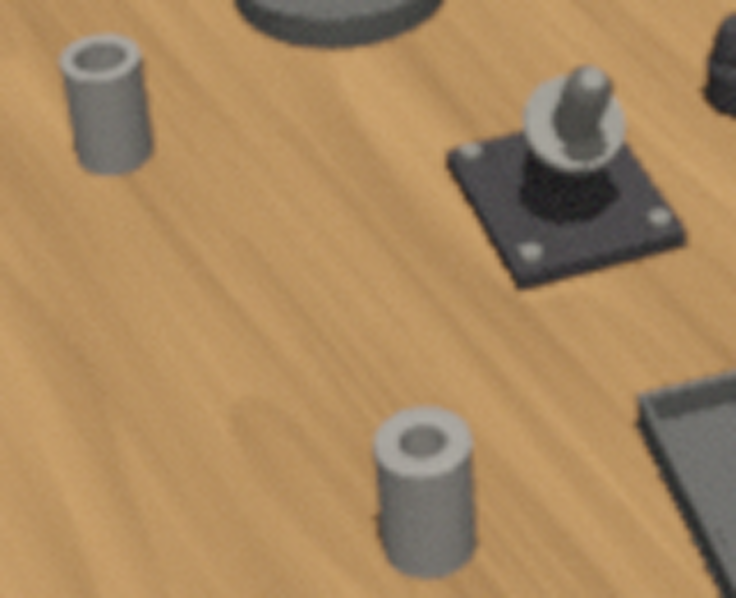

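```bash
cat > meas.py <<'E'
from h import *
from scipy.optimize import least_squares
S=robot.camera_model("scene");D=robot.camera_model("side")
a=lambda x,y:((x+.5)/5-.5+235,(y+.5)/5-.5+160)
b=lambda x,y:((x+.5)/4.6-.5+155,(y+.5)/4.6-.5+205)
c=lambda x,y:((x+.5)*.7-.5,(y+.5)*.7-.5)
def tri(p,q,n):
    e1,d1=ray(S,*p);e2,d2=ray(D,*q)
    A=np.stack([d1,-d2],1);t=np.linalg.lstsq(A,e2-e1,rcond=None)[0]
    x,y=e1+t[0]*d1,e2+t[1]*d2;print(n,((x+y)/2).round(4),"gap",np.linalg.norm(x-y).round(4));return (x+y)/2
tri(a(682,368),b(101,58),"fit top");print(onz(S,*a(682,368),.07),onz(D,*b(101,58),.07))
tri(a(275,59),b(422,441),"small top");print(onz(S,*a(275,59),.07),onz(D,*b(422,441),.07))
t=tri(a(151,179),b(592,78),"tip");k=tri(a(165.5,276),b(575,123),"collar");d=t-k;print("len",np.linalg.norm(d),d/np.linalg.norm(d))
for m,n,P in((S,"scene",[(288,262),(348,252),(366,287),(302,299)]),(D,"side",[(421,416),(498,400),(534,464),(452,482)])):
    X=np.array([onz(m,*c(*p),.025) for p in P]);print(n,"tray",X.mean(0).round(4),np.linalg.norm(X-np.roll(X,1,0),axis=1).round(3), X.round(3).tolist())
print("dish",onz(S,*c(474,416),.025),onz(D,*c(327,281),.025))
print("jar",onz(S,*c(597,413),.06),onz(D,*c(231,262),.06)); print("cleaner",onz(S,*c(351,230),.0),"obj",onz(S,*c(329,378),0),onz(D,*c(451,324),0))
print("drv",onz(S,*c(267,315),.01),onz(S,*c(310,360),.005))
E
python3 meas.py
```

```text
Traceback (most recent call last):
  File "meas.py", line 11, in <module>
    tri(a(682,368),b(101,58),"fit top");print(onz(S,*a(682,368),.07),onz(D,*b(101,58),.07))
    ~~~^^^^^^^^^^^^^^^^^^^^^^^^^^^^^^^^
  File "meas.py", line 9, in tri
    A=np.stack([d1,-d2],1);t=np.linalg.lstsq(A,e2-e1,rcond=None)[0]
numpy.exceptions.AxisError: axis 1 is out of bounds for array of dimension 1
```

```bash
sed -i 's/np.array(m\["rotation"\])/R.from_rotvec(m["rotation"]).as_matrix()/' h.py; python3 meas.py
```

```text
fit top [0.4231 0.182  0.0691] gap 0.0019
[0.42289546 0.18296223 0.07      ] [0.4233536  0.17993505 0.07      ]
small top [ 0.4315 -0.184   0.0695] gap 0.0012
[ 0.43138998 -0.18313968  0.07      ] [ 0.43173876 -0.1847759   0.07      ]
tip [ 0.6098 -0.0452  0.1207] gap 0.0036
collar [ 0.6144 -0.0205  0.0735] gap 0.0025
len 0.05342132053131742 [-0.085888   -0.46123989  0.88310872]
scene tray [ 0.6159 -0.2388  0.025 ] [0.145 0.136 0.143 0.136] [[0.663, -0.323, 0.025], [0.531, -0.293, 0.025], [0.568, -0.155, 0.025], [0.701, -0.184, 0.025]]
side tray [ 0.6031 -0.2636  0.025 ] [0.143 0.131 0.144 0.128] [[0.559, -0.176, 0.025], [0.686, -0.212, 0.025], [0.645, -0.351, 0.025], [0.523, -0.315, 0.025]]
dish [0.61162679 0.26612584 0.025     ] [0.61100192 0.25532881 0.025     ]
jar [0.46088479 0.39208945 0.06      ] [0.45611887 0.37651506 0.06      ]
cleaner [ 0.45418385 -0.41181154  0.        ] obj [7.58622606e-01 3.11849726e-02 1.11022302e-16] [0.75901147 0.02611753 0.        ]
drv [ 0.7772329  -0.18884998  0.01      ] [ 0.76689117 -0.02627781  0.005     ]
```

```bash
cat >> h.py <<'E'
def yaw(M): return np.degrees(np.arctan2(M[1,1],M[0,1]))
def plan(*wps):
    "waypoints (x,y,z of GRASP point, yaw of tool y deg); tool assumed pointing down"
    s=robot.read_state();M=R.from_rotvec(s["orientation"]).as_matrix()
    p=np.array(s["tool_pos"]);a=yaw(M);print("t",round(s["t"],2),"tcp",p.round(4),"yaw",a.round(2),"tilt",np.degrees(np.arccos(-M[2,2])).round(2),"F",np.round(s["force"],1),"open",round(s["opening"],4))
    for w in wps:
        q=np.array(w[:3])+[0,0,.006];y=np.array([np.cos(np.radians(a)),np.sin(np.radians(a)),0]);z=np.array([0,0,-1.]);x=np.cross(y,z)
        d=q-p;inc=1000*np.array([x@d,y@d,z@d]);tu=np.radians(a-w[3])
        print(inc.round(1),"turn",tu.round(3),"rows",max(np.linalg.norm(d)/.05,abs(tu)/.1499).round(1));p,a=q,w[3]
E
python3 - <<'E'
from h import *
plan((.284,.382,.2,35),(.423,.1815,.15,-8),(.423,.1815,.05,-10.5))
E
```

```text
t 0.15 tcp [0.1441 0.582  0.2428] yaw 76.09 tilt 0.08 F [-0.7 -0.6  0.1] open 0.0927
[-183.9 -160.5   36.8] turn 0.717 rows 4.9
[-244.    -1.1   50. ] turn 0.75 rows 5.0
[  0.   0. 100.] turn 0.044 rows 2.0
```

Emit:
arm_command:
  increments: "0 -184 -160 37 0.717;0 -184 -160 37 0.717;0 -184 -160 37 0.717;0 -184 -160 37 0.717;0 -184 -160 37 0.717"
  grip_force: 20

```text
t: 0.65
tool_pos: [0.285, 0.3809, 0.206]
orientation: [1.458, 2.782, -0.001]
force: [1.6, -0.6, 0.4]
opening: 0.0926
gripper_force: 0.0
```

Emit:
arm_command:
  increments: "0 -244 -1 50 0.75;0 -244 -1 50 0.75;0 -244 -1 50 0.75;0 -244 -1 50 0.75;0 -244 -1 50 0.75"

```text
t: 1.15
tool_pos: [0.4242, 0.1805, 0.1563]
orientation: [2.377, 2.054, 0.001]
force: [0.5, 0.1, 0.0]
opening: 0.093
gripper_force: 0.0
```

Run:
```python
from h import *
m=robot.camera_model("wrist");im=robot.read_camera("wrist");cv2.imwrite("pics/w1.png",cv2.resize(im,(800,600)))
plan((.423,.1815,.15,-10.5),(.423,.1815,.05,-10.5))
print(proj(m,(.423,.1815,.07))/.7, np.round(m["eye"],3))
```

```text
t 1.2 tcp [0.4269 0.1747 0.1547] yaw -9.08 tilt 0.23 F [ 1.3 -5.  -1.4] open 0.0931
[ 6.1 -5.  -1.3] turn 0.025 rows 0.2
[  0.   0. 100.] turn 0.0 rows 2.0
[394.26481841 320.85288887] [0.434 0.254 0.297]
```

View pics/w1.png

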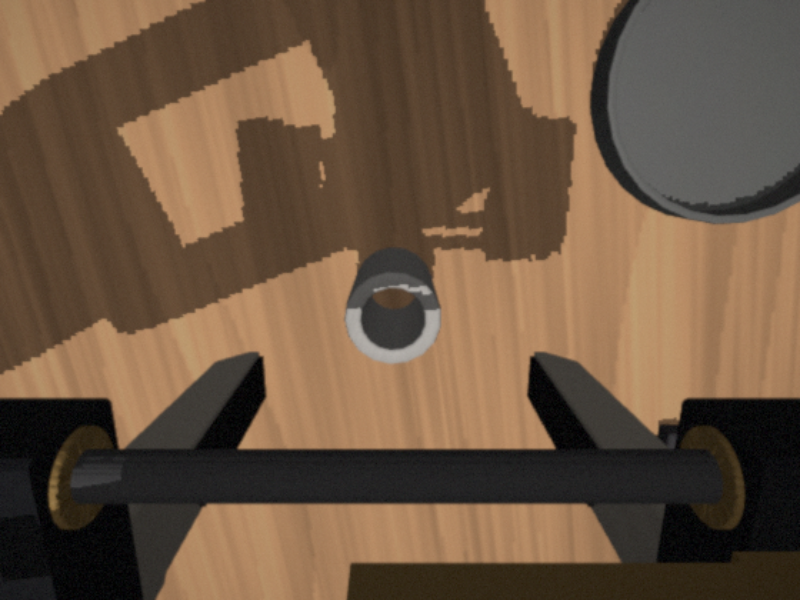

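Emit:
arm_command:
  increments: "0 0 0 0 0.044;0 0 0 0 0.044;0 0 0 40 0.044;0 0 0 50 0.044"

```text
t: 1.6
tool_pos: [0.4211, 0.1822, 0.1034]
orientation: [-2.411, -2.011, 0.007]
force: [-1.5, -0.1, -0.3]
opening: 0.0928
gripper_force: 0.0
```

Run:
```python
from h import *
plan((.423,.1815,.05,-10.5))
```

```text
t 1.6 tcp [0.4211 0.1822 0.1034] yaw -10.36 tilt 0.27 F [-1.5 -0.1 -0.3] open 0.0928
[-0.4  2.  47.4] turn 0.002 rows 0.9
```

Emit:
arm_command:
  increments: "0 0 0 40 0;0 0 0 50 0;0 0 0 50 0;1 0 0 50 0;1 0 0 50 0"

```text
t: 2.1
tool_pos: [0.4248, 0.183, 0.0586]
orientation: [2.414, 2.009, 0.004]
force: [0.1, -0.1, 0.3]
opening: 0.0812
gripper_force: 0.0
```

Emit:
arm_command:
  increments: "1 0 0 0 0;1 0 0 0 0;1 0 0 0 0;1 0 0 0 0;1 0 0 0 0"

```text
t: 2.6
tool_pos: [0.4235, 0.1825, 0.0567]
orientation: [-2.415, -2.009, -0.0]
force: [-0.9, 0.7, 1.7]
opening: 0.0446
gripper_force: 20.0
```

Run:
```python
from h import *
plan((.423,.1815,.05,-10.5))
```

```text
t 2.6 tcp [0.4235 0.1825 0.0567] yaw -10.49 tilt 0.0 F [-0.9  0.7  1.7] open 0.0446
[-1.  -0.3  0.7] turn 0.0 rows 0.0
```

Run:
```python
from h import *
plan((.423,.182,.2,-10.5),(.517,.07,.2,-10.5),(.6103,-.043,.2,-10.5))
```

```text
t 2.6 tcp [0.4235 0.1825 0.0567] yaw -10.49 tilt 0.0 F [-0.9  0.7  1.7] open 0.0446
[  -0.5   -0.4 -149.3] turn 0.0 rows 3.0
[-93.  112.8   0. ] turn 0.0 rows 2.9
[-94.1 112.3   0. ] turn 0.0 rows 2.9
```

Emit:
arm_command:
  increments: "1 0 0 -20 0;1 0 0 -60 0;1 0 0 -100 0;1 0 0 -140 0;1 0 0 -150 0"

```text
t: 3.1
tool_pos: [0.4257, 0.1831, 0.2114]
orientation: [2.413, 2.007, 0.01]
force: [0.7, 0.0, -2.4]
opening: 0.0448
gripper_force: 20.0
```

Emit:
arm_command:
  increments: "1 -15 18 0 0;1 -40 48 0 0;1 -70 84 0 0;1 -100 120 0 0;1 -130 156 0 0"

```text
t: 3.6
tool_pos: [0.5534, 0.0247, 0.2047]
orientation: [-2.414, -2.009, 0.003]
force: [0.9, 0.9, -2.2]
opening: 0.0448
gripper_force: 20.0
```

Emit:
arm_command:
  increments: "1 -30 36 0 0;1 -50 60 0 0;1 -57 69 0 0;1 -57 69 0 0;1 -57 69 0 0"

```text
t: 4.1
tool_pos: [0.6098, -0.0415, 0.2053]
orientation: [-2.413, -2.008, 0.002]
force: [0.1, -0.4, -2.4]
opening: 0.0449
gripper_force: 20.0
```

Run:
```python
from h import *
plan((.6103,-.043,.2,-10.5))
m=robot.camera_model("wrist");im=robot.read_camera("wrist");cv2.imwrite("pics/w2.png",cv2.resize(im,(800,600)))
import json;json.dump({k:np.array(v).tolist() for k,v in m.items()},open("w2.json","w"))
print(proj(m,(.6097,-.0465,.1226))/.7,proj(m,(.6144,-.0205,.075))/.7)
```

```text
t 4.1 tcp [ 0.6098 -0.0415  0.2053] yaw -10.47 tilt 0.14 F [ 0.1 -0.4 -2.4] open 0.0449
[-1.4  0.8 -0.7] turn 0.0 rows 0.0
[399.45676311 334.90269092] [398.98180928 259.47171734]
```

View pics/w2.png

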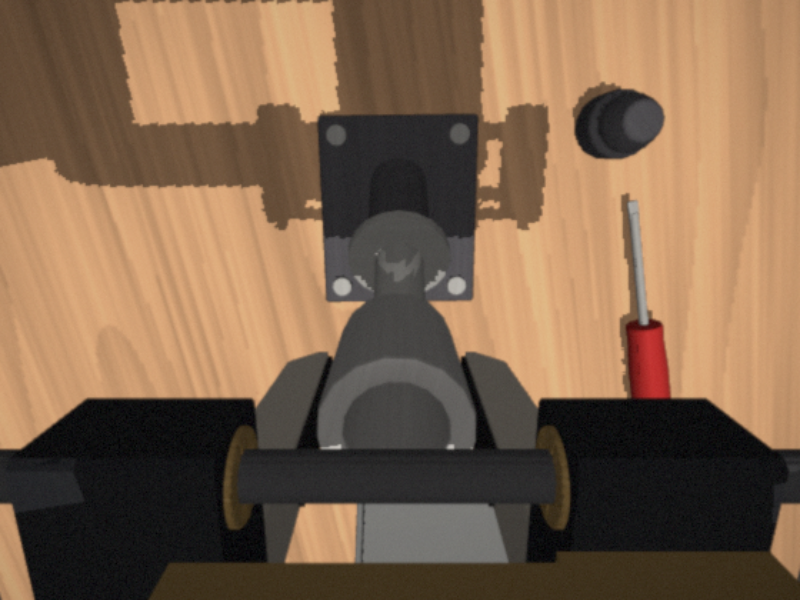

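Emit:
arm_command:
  increments: "1 -1.5 0.5 10 0;1 -1.5 0.5 20 0;1 -1.5 0.5 28 0;1 -1.5 0.5 28 0"
  grip_force: 10

```text
t: 4.55
tool_pos: [0.6095, -0.0434, 0.1762]
orientation: [-2.413, -2.008, 0.004]
force: [-0.2, 0.0, -3.3]
opening: 0.045
gripper_force: 10.0
```

Emit:
arm_command:
  increments: "1 0 0 4 0;1 0 0 8 0;1 0 0 12 0;1 0 0 12 0"

```text
t: 4.95
tool_pos: [0.611, -0.0436, 0.1663]
orientation: [-2.415, -2.009, -0.001]
force: [0.9, 2.2, -1.8]
opening: 0.0443
gripper_force: 10.0
```

Run:
```python
from h import *
plan((.6103,-.043,.119,-10.5))
```

```text
t 4.95 tcp [ 0.611  -0.0436  0.1663] yaw -10.48 tilt 0.04 F [ 0.9  2.2 -1.8] open 0.0443
[ 0.5 -0.8 41.3] turn 0.0 rows 0.8
```

Emit:
arm_command:
  increments: "1 0 0 3 0;1 0 0 6 0;1 0 0 9 0;1 0 0 12 0;1 0 0 12 0"

```text
t: 5.45
tool_pos: [0.611, -0.0447, 0.1551]
orientation: [2.414, 2.008, -0.001]
force: [-1.8, -1.2, 4.0]
opening: 0.0446
gripper_force: 10.0
```

Run:
```python
from h import *
plan((.6103,-.043,.119,-10.5))
im=robot.read_camera("side")[180:285,215:355];cv2.imwrite("pics/s3.png",cv2.resize(im,None,fx=5,fy=5,interpolation=cv2.INTER_CUBIC))
```

```text
t 5.45 tcp [ 0.611  -0.0447  0.1551] yaw -10.5 tilt 0.07 F [-1.8 -1.2  4. ] open 0.0446
[ 1.6 -1.  30.1] turn 0.0 rows 0.6
```

View pics/s3.png

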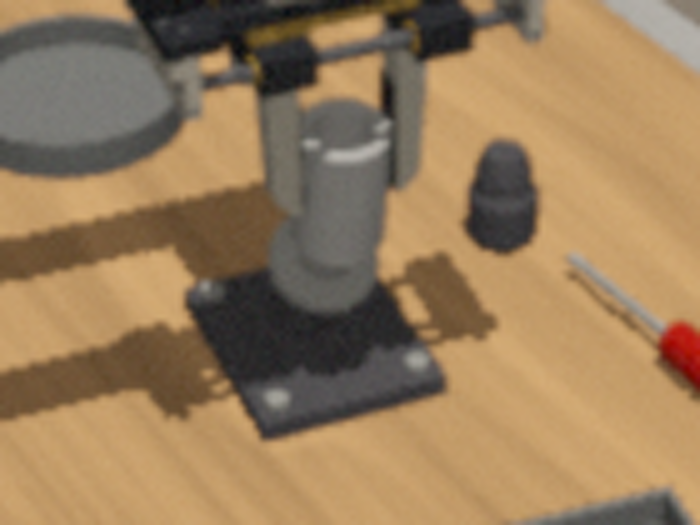

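Emit:
arm_command:
  increments: "1 0 0 3 0;1 0 0 6 0;1 0 0 9 0;1 0 0 10 0"

```text
t: 5.9
tool_pos: [0.611, -0.0451, 0.1455]
orientation: [2.415, 2.008, -0.001]
force: [-4.6, -3.1, 7.8]
opening: 0.045
gripper_force: 10.0
```

Emit:
arm_command:
  increments: "1 0 0 3 0;1 0 0 6 0;1 0 0 9 0;1 0 0 10 0"

```text
t: 6.3
tool_pos: [0.6108, -0.044, 0.1342]
orientation: [-2.415, -2.009, 0.0]
force: [-1.0, -1.1, 2.3]
opening: 0.0447
gripper_force: 10.0
```

Run:
```python
from h import *
plan((.6103,-.0455,.119,-10.5))
im=robot.read_camera("scene")[175:250,215:315];cv2.imwrite("pics/s4.png",cv2.resize(im,None,fx=6,fy=6,interpolation=cv2.INTER_CUBIC))
```

```text
t 6.3 tcp [ 0.6108 -0.044   0.1342] yaw -10.49 tilt 0.02 F [-1.  -1.1  2.3] open 0.0447
[-1.6 -0.2  9.2] turn 0.0 rows 0.2
```

View pics/s4.png

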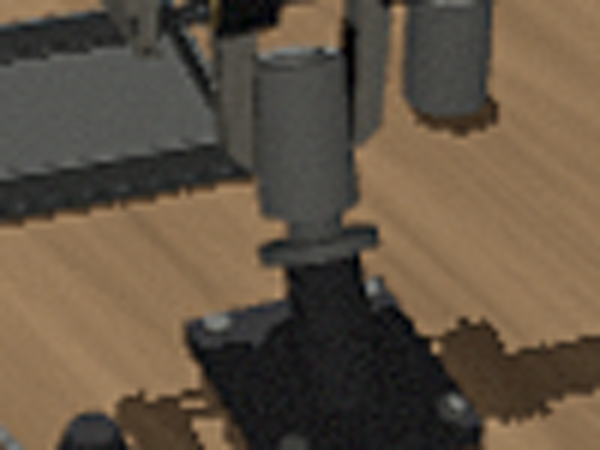

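Emit:
arm_command:
  increments: "1 -0.5 0 3 0;1 -1 0 6 0;1 -1.5 0 9 0;1 -1.5 0 9 0"

```text
t: 6.75
tool_pos: [0.6104, -0.0451, 0.1247]
orientation: [-2.414, -2.009, 0.0]
force: [-0.2, 2.3, -1.7]
opening: 0.0447
gripper_force: 10.0
```

Emit:
arm_command:
  increments: "1 0 0 1.5 0;1 0 0 3 0;1 0 0 3 0"

```text
t: 7.05
tool_pos: [0.6107, -0.0453, 0.1224]
orientation: [-2.415, -2.009, -0.0]
force: [-0.5, 2.6, -1.4]
opening: 0.0445
gripper_force: 10.0
```

Emit:
arm_command:
  increments: "0.2 0 0 0 0;0.2 0 0 0 0;0.2 0 0 0 0;0.2 0 0 0 0;0.2 0 0 0 0"

```text
t: 7.55
tool_pos: [0.6107, -0.0456, 0.1227]
orientation: [2.415, 2.009, 0.0]
force: [0.0, 0.1, 0.9]
opening: 0.0736
gripper_force: 0.0
```

Run:
```python
from h import *
plan()
a=robot.read_camera("scene")[175:250,215:315];b=robot.read_camera("side")[180:255,225:325]
cv2.imwrite("pics/s5.png",cv2.resize(np.hstack([a,b]),None,fx=4,fy=4,interpolation=cv2.INTER_CUBIC))
```

```text
t 7.55 tcp [ 0.6107 -0.0456  0.1227] yaw -10.49 tilt 0.01 F [0.  0.1 0.9] open 0.0736
```

View pics/s5.png

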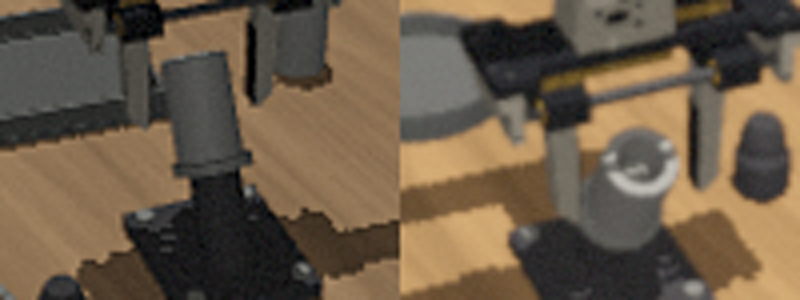

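Emit:
arm_command:
  increments: "0.2 4 0 7 0;0.2 8.5 0 14 0;0.2 8.5 0 14 0;1 8.5 0 14 0;1 8.5 0 14 0"
  grip_force: 20

```text
t: 8.15
tool_pos: [0.6123, -0.037, 0.1087]
orientation: [2.415, 2.009, -0.0]
force: [0.7, 0.4, 0.0]
opening: 0.063
gripper_force: 0.0
```

Emit:
arm_command:
  increments: "1 0 0 0 0;1 0 0 0 0;1 0 0 0 0"

```text
t: 8.45
tool_pos: [0.6123, -0.0372, 0.1089]
orientation: [2.415, 2.009, 0.0]
force: [-0.9, 0.0, 1.4]
opening: 0.0448
gripper_force: 20.0
```

```bash
cat > fit.py <<'E'
from h import *
from scipy.optimize import minimize
cams={n:(robot.camera_model(n),cv2.imread(f"pics/{n}0.png")) for n in("scene","side")}
th=np.linspace(0,2*np.pi,40)
shapes={"tray":(np.array([[.07,.07],[.07,-.07],[-.07,-.07],[-.07,.07]]),(.6095,-.25,.25),{"scene":(193,165,262,215),"side":(288,272,380,345)}),
"dish":(.07*np.c_[np.cos(th),np.sin(th)],(.611,.26,0),{"scene":(295,265,368,325),"side":(200,180,257,217)})}
for k,(P,x0,roi) in shapes.items():
    masks={}
    for n,(m,im) in cams.items():
        g=cv2.cvtColor(im,cv2.COLOR_BGR2HSV);M=((g[...,1]<75)&(g[...,2]<140)).astype(np.uint8);x,y,X,Y=roi[n];z=np.zeros_like(M);z[y:Y,x:X]=M[y:Y,x:X];
        c,_=cv2.findContours(cv2.morphologyEx(z,cv2.MORPH_OPEN,np.ones((3,3))),0,2);z[:]=0;cv2.drawContours(z,[cv2.convexHull(max(c,key=cv2.contourArea))],-1,1,-1);masks[n]=z
    def cost(v,which=cams,up=4):
        s=0;a=v[2];Q=P@np.array([[np.cos(a),np.sin(a)],[-np.sin(a),np.cos(a)]])+v[:2]
        for n in which:
            pts=np.array([proj(cams[n][0],(*q,h)) for q in Q for h in(0,.025)])
            r=np.zeros_like(masks[n]);cv2.fillConvexPoly(r,cv2.convexHull((pts*16).round().astype(np.int32)),1,shift=4)
            s+=1-(r&masks[n]).sum()/(r|masks[n]).sum()
        return s
    for w in(["scene"],["side"],["scene","side"]):
        r=minimize(cost,x0,args=(w,),method="Nelder-Mead",options=dict(initial_simplex=np.array(x0)+np.array([[0,0,0],[.02,0,0],[0,.02,0],[0,0,.1]])));print(k,w,r.x.round(4),r.fun.round(3))
plan()
E
python3 fit.py
```

```text
tray ['scene'] [ 0.607  -0.2545 -0.2373] 0.032
tray ['side'] [ 0.6105 -0.2537 -0.2232] 0.043
tray ['scene', 'side'] [ 0.6088 -0.2547 -0.2442] 0.081
dish ['scene'] [ 0.6114  0.263  -0.0212] 0.041
dish ['side'] [0.6153 0.2673 0.0261] 0.091
dish ['scene', 'side'] [0.611  0.2631 0.0228] 0.14
t 8.45 tcp [ 0.6123 -0.0372  0.1089] yaw -10.49 tilt 0.01 F [-0.9  0.   1.4] open 0.0448
```

Run:
```python
from h import *
plan((.6055,-.0741,.168,-10.5),(.6055,-.12,.19,-10.5),(.6054,-.2732,.12,-12),(.6054,-.2732,.055,-12))
```

```text
t 8.45 tcp [ 0.6123 -0.0372  0.1089] yaw -10.49 tilt 0.01 F [-0.9  0.   1.4] open 0.0448
[-37.5   0.  -65.1] turn 0.0 rows 1.5
[-45.1   8.4 -22. ] turn 0.0 rows 1.0
[-150.7   27.8   70. ] turn 0.026 rows 3.4
[ 0.  0. 65.] turn 0.0 rows 1.3
```

Emit:
arm_command:
  increments: "1 -4 0 -7 0;1 -12 0 -21 0;1 -21 0 -36 0;1 -31 0 -53 0;1 -38 0 -66 0"

```text
t: 8.95
tool_pos: [0.6057, -0.0761, 0.1773]
orientation: [2.414, 2.007, 0.001]
force: [1.3, 0.2, -1.3]
opening: 0.0444
gripper_force: 20.0
```

Emit:
arm_command:
  increments: "1 -12 2 -10 0;1 -30 5 -20 0;1 -45 8 -22 0;1 -60 11 -22 0;1 -80 15 -22 0"

```text
t: 9.45
tool_pos: [0.6051, -0.1569, 0.1957]
orientation: [-2.414, -2.008, 0.001]
force: [-0.1, 0.6, -2.7]
opening: 0.045
gripper_force: 20.0
```

Emit:
arm_command:
  increments: "1 -30 6 15 0;1 -60 11 35 0;1 -90 17 55 0;1 -116 21 70 0;1 -116 21 70 0.026"

```text
t: 9.95
tool_pos: [0.6018, -0.277, 0.1218]
orientation: [-2.441, -1.969, 0.006]
force: [-1.1, 0.2, -1.8]
opening: 0.0449
gripper_force: 20.0
```

Run:
```python
from h import *
plan((.6054,-.2732,.05,-12))
a=robot.read_camera("scene")[150:225,185:285];b=robot.read_camera("side")[240:340,260:393];b=cv2.resize(b,(100,75))
cv2.imwrite("pics/s6.png",cv2.resize(np.hstack([a,b]),None,fx=4,fy=4,interpolation=cv2.INTER_CUBIC))
```

```text
t 9.95 tcp [ 0.6018 -0.277   0.1218] yaw -12.21 tilt 0.37 F [-1.1  0.2 -1.8] open 0.0449
[ 4.5  2.7 65.8] turn -0.004 rows 1.3
```

Emit:
arm_command:
  increments: "1 2 1 15 0;1 2 1 35 0;1 2 1 55 0;1 2 1 60 0;1 2 1 60 0"
  grip_force: 8

```text
t: 10.55
tool_pos: [0.6059, -0.2706, 0.0653]
orientation: [-2.438, -1.978, 0.001]
force: [-0.6, 1.0, -2.9]
opening: 0.0447
gripper_force: 8.0
```

Emit:
arm_command:
  increments: "1 0 0 2 0;1 0 0 4 0;1 0 0 6 0;1 0 0 6 0"

```text
t: 10.95
tool_pos: [0.6066, -0.272, 0.0609]
orientation: [2.441, 1.977, 0.0]
force: [0.6, -0.0, -1.9]
opening: 0.0447
gripper_force: 8.0
```

Run:
```python
from h import *
plan((.6054,-.2732,.0442,-12))
```

```text
t 10.95 tcp [ 0.6066 -0.272   0.0609] yaw -11.97 tilt 0.02 F [ 0.6 -0.  -1.9] open 0.0447
[-1.4 -0.9 10.7] turn 0.0 rows 0.2
```

Emit:
arm_command:
  increments: "1 0 0 3 0;1 0 0 6 0;1 0 0 9 0;1 0 0 9 0"

```text
t: 11.35
tool_pos: [0.6064, -0.272, 0.0512]
orientation: [-2.441, -1.977, 0.0]
force: [0.2, -0.8, -1.8]
opening: 0.0447
gripper_force: 8.0
```

Emit:
arm_command:
  increments: "1 0 0 1 0;1 0 0 2 0;1 0 0 3 0;1 0 0 3 0"

```text
t: 11.75
tool_pos: [0.6067, -0.2721, 0.0501]
orientation: [2.441, 1.977, 0.0]
force: [-4.8, 2.4, 7.1]
opening: 0.0447
gripper_force: 8.0
```

Emit:
arm_command:
  increments: "1 2 0 0 0;1 4 0 0.3 0;1 6 0 0.8 0;1 8.5 0 1.6 0;1 11 0 2.6 0"

```text
t: 12.25
tool_pos: [0.609, -0.2611, 0.0463]
orientation: [2.44, 1.977, 0.0]
force: [-0.7, -1.1, 4.2]
opening: 0.0448
gripper_force: 8.0
```

Emit:
arm_command:
  increments: "1 2 0 0.9 0;1 4 0 1.9 0;1 6 0 3 0;1 8 0 4.3 0;1 8 0 4.5 0"

```text
t: 12.75
tool_pos: [0.6107, -0.2529, 0.0415]
orientation: [2.441, 1.978, 0.001]
force: [0.8, 1.1, 3.9]
opening: 0.0449
gripper_force: 8.0
```

Run:
```python
from h import *
plan((.6088,-.2545,.037,-12))
a=robot.read_camera("scene")[150:225,185:285];b=robot.read_camera("side")[240:340,260:393];b=cv2.resize(b,(100,75))
cv2.imwrite("pics/s7.png",cv2.resize(np.hstack([a,b]),None,fx=4,fy=4,interpolation=cv2.INTER_CUBIC))
```

```text
t 12.75 tcp [ 0.6107 -0.2529  0.0415] yaw -11.96 tilt 0.03 F [0.8 1.1 3.9] open 0.0449
[-2.  -1.5 -1.5] turn 0.001 rows 0.1
```

Emit:
arm_command:
  increments: "1 0 0 1 0;1 0 0 2 0;1 0 0 2 0"
  grip_force: 4

```text
t: 13.15
tool_pos: [0.6105, -0.2532, 0.0394]
orientation: [-2.441, -1.978, -0.001]
force: [3.0, 1.4, 2.6]
opening: 0.045
gripper_force: 4.0
```

Run:
```python
from h import *
plan((.6088,-.2545,.037,-12))
m=robot.camera_model("wrist");c=robot.read_camera("wrist")[150:420,130:430];cv2.imwrite("pics/w7.png",c)
a=robot.read_camera("scene")[150:225,185:285];b=robot.read_camera("side")[240:340,260:393]
cv2.imwrite("pics/s7.png",np.hstack([cv2.resize(x,(400,300),interpolation=cv2.INTER_CUBIC) for x in(a,b)]))
```

```text
t 13.15 tcp [ 0.6105 -0.2532  0.0394] yaw -11.97 tilt 0.02 F [3.  1.4 2.6] open 0.045
[-1.7 -1.4 -3.6] turn 0.0 rows 0.1
```

View pics/s7.png

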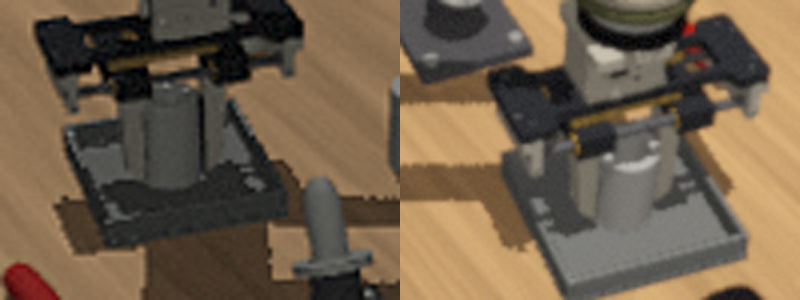

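Emit:
arm_command:
  increments: "0.3 0 0 0 0;0.3 0 0 0 0;0.3 0 0 0 0;0.3 0 0 -10 0;0.3 0 0 -40 0"

```text
t: 13.8
tool_pos: [0.6077, -0.2522, 0.0764]
orientation: [-2.436, -1.973, 0.005]
force: [0.4, 0.0, -0.2]
opening: 0.0649
gripper_force: 0.0
```

Emit:
arm_command:
  increments: "0.3 0 0 -30 0;0.3 0 0 -70 0;0.3 0 0 -85 0;0 0 0 -85 0;0 0 0 -85 0"

```text
t: 14.3
tool_pos: [0.61, -0.2532, 0.1636]
orientation: [-2.441, -1.977, 0.001]
force: [-0.3, -0.7, -2.5]
opening: 0.0764
gripper_force: 0.0
```

Run:
```python
from h import *
plan((.4315,-.184,.15,-12),(.4315,-.184,.05,-12))
```

```text
t 14.3 tcp [ 0.61   -0.2532  0.1636] yaw -11.98 tilt 0.04 F [-0.3 -0.7 -2.5] open 0.0764
[  30.7 -189.     7.6] turn 0.0 rows 3.8
[  0.   0. 100.] turn 0.0 rows 2.0
```

Emit:
arm_command:
  increments: "0 8 -50 2 0;0 16 -100 4 0;0 24 -150 7 0;0 30.5 -189 7.5 0;0 30.5 -189 7.5 0"
  grip_force: 25

```text
t: 14.8
tool_pos: [0.4249, -0.1808, 0.1516]
orientation: [-2.433, -1.971, 0.007]
force: [0.6, 0.6, 0.2]
opening: 0.0929
gripper_force: 0.0
```

Emit:
arm_command:
  increments: "0 0 0 0 0;0 0 0 0 0;0 0 0 0 0"

```text
t: 15.1
tool_pos: [0.4328, -0.1848, 0.157]
orientation: [2.441, 1.978, 0.0]
force: [0.1, 0.1, 0.1]
opening: 0.0931
gripper_force: 0.0
```

Run:
```python
from h import *
plan((.4315,-.184,.05,-12))
m=robot.camera_model("wrist");im=robot.read_camera("wrist");cv2.imwrite("pics/w8.png",im)
p=proj(m,(.4315,-.184,.07));print("pred",p)
g=cv2.cvtColor(im,cv2.COLOR_BGR2HSV);M=((g[...,1]<60)&(g[...,2]>50)).astype(np.uint8);M[265:]=0
n,l,st,c=cv2.connectedComponentsWithStats(M)
print([(st[i].tolist(),c[i].round(1).tolist()) for i in range(1,n) if st[i,4]>300])
# sleeve in tray, from scene & side: grey-bright hull
for nme in("scene","side"):
    c=robot.camera_model(nme);i2=robot.read_camera(nme);cv2.imwrite(f"pics/{nme}9.png",i2)
    d=cv2.absdiff(i2,cv2.imread(f"pics/{nme}0.png")).max(2);print(nme,proj(c,(.6105,-.2535,.005)),proj(c,(.6105,-.2535,.075)))
    u,v=proj(c,(.6105,-.2535,.04)).astype(int);k=(d[v-50:v+50,u-50:u+50]>18).astype(np.uint8)
    n,l,st,cc=cv2.connectedComponentsWithStats(cv2.morphologyEx(k,cv2.MORPH_OPEN,np.ones((3,3))));print([((st[i]+[u-50,v-50,0,0,0]).tolist()) for i in range(1,n) if st[i,4]>100])
```

```text
t 15.1 tcp [ 0.4328 -0.1848  0.157 ] yaw -11.98 tilt 0.0 F [0.1 0.1 0.1] open 0.0931
[  0.5  -1.4 101. ] turn 0.0 rows 2.0
pred [275.93003782 224.59100212]
[([418, 158, 142, 107, 11888], [489.8, 208.4]), ([242, 175, 67, 81, 4107], [275.4, 216.0]), ([141, 247, 40, 18, 406], [161.7, 256.9]), ([375, 247, 41, 18, 422], [393.3, 257.0])]
scene [227.49359406 194.58148454] [226.96037148 175.06468022]
[[266, 134, 11, 24, 165], [220, 171, 15, 13, 151]]
side [332.52349231 309.28515733] [333.97414138 286.42707751]
[[324, 280, 22, 17, 254]]
```

Emit:
arm_command:
  increments: "0 0.5 -1 30 0;0 0.5 -1 70 0;0 0.5 -1 98 0;0 0.5 -1 101 0;1 0.5 -1 101 0"

```text
t: 15.75
tool_pos: [0.4307, -0.1834, 0.0558]
orientation: [-2.44, -1.977, 0.001]
force: [-0.1, 0.1, 1.1]
opening: 0.0886
gripper_force: 0.0
```

Emit:
arm_command:
  increments: "1 0 0 0 0;1 0 0 0 0;1 0 0 0 0;1 0 0 0 0;1 0 0 0 0"

```text
t: 16.25
tool_pos: [0.4312, -0.1838, 0.0565]
orientation: [2.44, 1.977, 0.0]
force: [-0.5, 0.3, 0.5]
opening: 0.0498
gripper_force: 0.0
```

Emit:
arm_command:
  increments: "1 0 0 -15 0;1 0 0 -45 0;1 0 0 -80 0;1 0 0 -110 0;1 0 0 -120 0"

```text
t: 16.75
tool_pos: [0.4323, -0.1844, 0.1793]
orientation: [2.438, 1.975, 0.003]
force: [-0.1, -0.0, -4.0]
opening: 0.0458
gripper_force: 25.0
```

Run:
```python
from h import *
plan((.4315,-.04,.17,-12),(.4315,.1,.17,-12),(.611,.263,.17,-12),(.611,.263,.065,-12))
```

```text
t 16.75 tcp [ 0.4323 -0.1844  0.1793] yaw -11.97 tilt 0.27 F [-0.1 -0.  -4. ] open 0.0458
[141.1 -30.8   3.3] turn 0.0 rows 2.9
[136.9 -29.1   0. ] turn 0.0 rows 2.8
[196.8 141.7   0. ] turn 0.0 rows 4.8
[  0.   0. 105.] turn 0.0 rows 2.1
```

Emit:
arm_command:
  increments: "1 20 -4 0 0;1 55 -12 0 0;1 95 -20 0 0;1 135 -29 0 0;1 175 -37 0 0"

```text
t: 17.25
tool_pos: [0.4299, -0.0033, 0.1744]
orientation: [-2.44, -1.976, 0.002]
force: [1.5, -0.1, -3.6]
opening: 0.0458
gripper_force: 25.0
```

Emit:
arm_command:
  increments: "1 40 -9 0 0;1 75 -16 0 0;1 103 -22 0 0;1 130 0 0 0;1 160 22 0 0"

```text
t: 17.75
tool_pos: [0.4853, 0.1484, 0.1743]
orientation: [-2.44, -1.978, 0.003]
force: [0.4, -0.4, -2.5]
opening: 0.0457
gripper_force: 25.0
```

Emit:
arm_command:
  increments: "1 30 22 0 0;1 60 44 0 0;1 90 66 0 0;1 120 88 0 0;1 130 97 0 0"

```text
t: 18.25
tool_pos: [0.6083, 0.2562, 0.1731]
orientation: [-2.439, -1.978, 0.003]
force: [-0.6, -0.6, -3.0]
opening: 0.0457
gripper_force: 25.0
```

Run:
```python
from h import *
plan((.611,.263,.07,-12))
```

```text
t 18.25 tcp [0.6083 0.2562 0.1731] yaw -11.91 tilt 0.13 F [-0.6 -0.6 -3. ] open 0.0457
[ 7.2  1.2 97.1] turn 0.002 rows 1.9
```

Emit:
arm_command:
  increments: "1 5 1 20 0;1 5 1 50 0;1 5 1 80 0;1 5 1 90 0;1 5 1 90 0"

```text
t: 18.75
tool_pos: [0.6072, 0.2581, 0.0822]
orientation: [-2.439, -1.976, 0.01]
force: [-0.5, 0.1, -2.1]
opening: 0.0456
gripper_force: 25.0
```

Emit:
arm_command:
  increments: "1 0 0 2 0;1 0 0 4 0;1 0 0 6 0;1 0 0 8 0;1 0 0 8 0"

```text
t: 19.25
tool_pos: [0.6097, 0.2589, 0.0782]
orientation: [2.441, 1.978, 0.0]
force: [0.2, -0.1, -4.4]
opening: 0.0461
gripper_force: 25.0
```

Emit:
arm_command:
  increments: "1 0 0 2 0;1 0 0 4 0;1 0 0 6 0;1 0 0 6 0"

```text
t: 19.65
tool_pos: [0.6093, 0.2588, 0.0715]
orientation: [-2.441, -1.977, 0.001]
force: [0.1, -0.2, -3.1]
opening: 0.0457
gripper_force: 25.0
```

Emit:
arm_command:
  increments: "1 0 0 2 0;1 0 0 4 0;1 0 0 5 0;1 0 0 5 0"

```text
t: 20.05
tool_pos: [0.6095, 0.2589, 0.0667]
orientation: [-2.441, -1.978, 0.001]
force: [-0.5, -0.3, -3.2]
opening: 0.0456
gripper_force: 25.0
```

Emit:
arm_command:
  increments: "1 0 0 1 0;1 0 0 2 0;1 0 0 3 0;1 0 0 3 0"

```text
t: 20.45
tool_pos: [0.6097, 0.2589, 0.0641]
orientation: [2.441, 1.978, 0.0]
force: [-0.1, -0.5, -3.5]
opening: 0.046
gripper_force: 25.0
```

Emit:
arm_command:
  increments: "1 0 0 1 0;1 0 0 2 0;1 0 0 3 0;1 0 0 3.5 0;1 0 0 3.5 0"

```text
t: 20.95
tool_pos: [0.6104, 0.2592, 0.0639]
orientation: [2.44, 1.977, 0.003]
force: [-9.9, -2.7, 17.8]
opening: 0.046
gripper_force: 25.0
```

Emit:
arm_command:
  increments: "1 0 0 -2.5 0;0 0 0 -2.5 0;0 0 0 -2.5 0;0 0 0 -2.5 0;0 0 0 -2.5 0"
  grip_force: 10

```text
t: 21.45
tool_pos: [0.6096, 0.2589, 0.0628]
orientation: [-2.441, -1.977, 0.0]
force: [-0.6, 0.2, 1.1]
opening: 0.0737
gripper_force: 0.0
```

Emit:
arm_command:
  increments: "0 0 0 -20 0;0 0 0 -60 0;0 0 0 -100 0;0 0 0 -120 0;0 0 0 -120 0"

```text
t: 21.95
tool_pos: [0.6121, 0.2598, 0.1881]
orientation: [2.439, 1.976, 0.012]
force: [0.7, 0.5, -0.7]
opening: 0.0929
gripper_force: 0.0
```

Emit:
arm_command:
  increments: "0 -50 0 -20 0;0 -100 0 -40 0;0 -150 0 -40 0;0 -150 0 -40 0;0 -150 0 -40 0"

```text
t: 22.45
tool_pos: [0.5779, 0.1106, 0.2217]
orientation: [-2.443, -1.973, 0.002]
force: [-0.3, 0.1, 0.1]
opening: 0.0932
gripper_force: 0.0
```

```bash
cat > chk.py <<'E'
from h import *
plan()
for nme in("scene","side"):
    c=robot.camera_model(nme);i2=robot.read_camera(nme);i0=cv2.imread(f"pics/{nme}0.png");cv2.imwrite(f"pics/{nme}10.png",i2)
    d=cv2.absdiff(i2,i0).max(2)
    for n,p in(("tray",(.6105,-.2535)),("dish",(.610,.259))):
        pts=np.array([proj(c,(p[0]+.023*np.cos(t),p[1]+.023*np.sin(t),h)) for t in np.linspace(0,6.28,24) for h in(.005,.075)])
        u0,v0=pts.min(0);u1,v1=pts.max(0);r=np.zeros(d.shape,np.uint8);cv2.fillConvexPoly(r,cv2.convexHull(pts.round().astype(np.int32)),1)
        g=i2.max(2);x,y=int(u0)-8,int(v0)-8
        k=(d>14).astype(np.uint8)[y:int(v1)+8,x:int(u1)+8]
        print(nme,n,"hull",[round(v) for v in(u0,v0,u1,v1)],"changed in hull",(k&r[y:int(v1)+8,x:int(u1)+8]).sum()/r.sum(),"outside",(k&(1-r[y:int(v1)+8,x:int(u1)+8])).sum())
        L=g[y:int(v1)+8,x:int(u1)+8];print("\n".join("".join(" .:-=+*#%@"[min(9,q//22)] for q in row) for row in L))
E
python3 chk.py
```

```text
t 22.45 tcp [0.5779 0.1106 0.2217] yaw -12.14 tilt 0.09 F [-0.3  0.1  0.1] open 0.0932
scene tray hull [219, 171, 235, 199] changed in hull 0.6068181818181818 outside 36
#****************************+-
###**************************#+
##*#**************************#
####***************************
*####**************************
#*#####************************
***####************************
###*#####**********************
##########*********************
###########****+++++***********
*####*###***=-:::::-=**********
*########**+::-----::=+*******+
***#####***=::-----::+*+++++=--
****####*+*+--------=**=::....:
****####*-+*+======+**+-..:..:.
******=+=-:-+*******+-::.::::::
=+===-::.::::--===-:::::::.:.::
:.....::.::----------::::..:::.
:..:::::::------------::.::::::
::::::::.::-----------:::-=====
..::::...:::----------::-===---
.:..:::::::-----------::-==-===
.:::::-==-:---------:-::--===-=
:-=====-=-:-----------::--=--=-
====--=-=-::----------::--=-=-=
===---===-:----------:::-=----=
==-=--===-:-----------::-==--==
-=--=---=-:----------::::==-==-
=-==-=--=-:-----------:::--==-=
--
[... 5575 characters left out ...]

-==+===-----============----=+++++
-===---:::-==============--:-=++++
----::-:::-==============--:--=+++
::::::::::--=============--:::-=++
::::::::::--=============--::::--=
::::::::::--=============--:::::--
:::::::::::-=============--:::::::
::::::::::--=============--:::::::
:::::::::::-=============--:::::::
-::::::::::--===========--::::::::
=---:::::::--===========-:::::::::
===--:-:::::---=======---:::::::::
--====---::::-:-------:::::::::-::
----=====-:::::::::::::::-::----::
:------==--:::--:-:::-:---::-:::::
---:--------::---------:---:::::::
----------:----------:--:----:::::
*=---------:::-:-:-----:---:-::::-
%#*=-------------:::---:-::-::---=
%%%#*+=---:------:-:-:---:-----===
```

```bash
python3 -c "
from plant import robot
print(robot.close_job())"
```

```text
the job is handed in; nothing more can be done
None
```

The 30 mm bore sleeve went fully home on the gauge pin and now stands in the square tray. The 22 mm one, picked out by its bore in the camera pictures and never tried on the pin, stands in the round dish. The job was handed in at about 22.6 s; no verdict came back.

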